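# Time and hold the charging lamp over the green reference tile

### The arm

A 6-joint arm with a two-finger parallel gripper is mounted at the origin on the work surface. World frame = base frame: x ahead of the robot, y to its left, z up, the work surface at z = 0. Lengths are in m, angles in rad, forces in N, time in s.
With the tool pointing down it reaches from about 0.375 to 0.925 m from the base axis. Payload 5.7 kg.
Tool frame: the origin (TCP) lies midway between the tips of the shut fingers; the grasp point (between the pads) lies 19 mm behind it; z points along the fingers, x is the direction in which the jaws open and shut, and the axes are right-handed (so a half turn about z gives the same grasp; the last joint's range is limited). The gripper opens to 88 mm and grips with 3 to 60 N. Pads are 20 mm wide; open, the fingers measure 115 mm over their backs; the gripper's body (75 mm by 178 mm) begins 61 mm behind the grasp point.
Start: joints at [1.22, 0.359, 1.51, -0, 1.272, -0.115], TCP at [0.14, 0.583, 0.223] pointing down, gripper open.
Joint ranges: [-2.97, 2.97], [-1.01, 2.36], [0.21, 2.38], [-0.96, 4.11], [0.2, 2.71], [-2.98, 2.98]. Speed limits (rad/s): [2.39, 2.39, 3.14, 3.14, 3.14, 3.14].

### API

Orientations are given as [roll, pitch, yaw] about the fixed x, y, z axes, in that order (R = Rz(yaw) Ry(pitch) Rx(roll)).
In Python, from plant import env gives the robot as it stands. The module is installed in compiled form; this text tells all that it offers.
- The arm moves only by the tool jog_arm, never from a script. Its argument "motion" is a list of rows, each a list of 3 entries, a list of its own where there are three numbers: the closure, from -1 (fully open) to 1 (shut), so that 0 is half open, then the shift along the tool's x, y, z in cm, then the turn about the tool's z in degrees. A call has 1 to 20 rows; each row shifts and turns the pose as measured when the row begins, along the tool's axes as they then stand; what a row does not reach is not made up. A row lasts 1/10 s, in which the tool goes at most 50 mm and 8.59 degrees, less where a joint would pass 70% of its speed; a pose out of reach is approached as far as the arm can. A call is refused whole if a number of a shift passes 5 or a number of a turn 8.59, either way. A call with a gripper value outside its range is refused whole. The fingers move at their own pace and stop on an object; "grip_force" is the grip in N (left out, the last holds). Time passes only in rows, so rows that do not move let the fingers close. It gives the time, the measured TCP pose, the force and the opening at its end, in the units of the state.
- env.read_state(): the state, without advancing time (a new reading comes with each control period).
- env.grab_frame(name): name is "scene" or "top"; returns a dict with "img" (420x560x3 uint8, red, green, blue), "intrinsics" (3x3 intrinsics, pixels), "D" ([k1, k2, p1, p2, k3] as OpenCV has them; the pictures are not rectified), "world_to_cam" (4x4, takes a point from world to camera coordinates). Camera axes: x right, y down, z forward; pixel columns grow to the right and rows downward; lengths in m; the calibration is good to about 2 mm. A picture is of the moment at which its call begins. There is no depth.
- env.finish_job(): hands the job in, once; it reports no verdict.
The state is a dict: "time": time; "joint_positions": joint angles; "joint_vel": joint speeds; "joint_torque": joint torques, N m; "tcp_pos": TCP position; "tcp_rot": TCP orientation; "wrist_force": force on the tool from outside, world axes, zero at the start; "ft_torque": the same for the moment, N m; "gripper_width": finger opening in m.
Only numpy, scipy, OpenCV 4.12 (cv2) and the standard library are available. Lean on these libraries where they do the work, as an engineer would, in place of code of your own. Each camera call takes 0.05 s, during which the arm holds its last target. There are 200 camera calls.

### The job

First wind the bench timer fully: turn its red key clockwise until it will go no further, which takes several partial turns. Then take the cordless lamp by its orange handle, carry it up and over the dark light shield, and finish holding it still and upright about 1 cm above the green tile, centred on it and squared up with it (either way round). Neither lamp nor robot may touch the tiles, their blocks or the shield, nothing else on the bench may be disturbed, and the program ends with the lamp still held there: do not set it down or let go.

Things in the scene. Friction and masses are not known exactly. Their poses are not given: they have to be found in the camera images.
- key_mid (a point): middle of the red wing key on top of the timer: an upright flat blade 44 mm long (its x), 10 mm thick (its y), 26 mm tall, turning about the vertical through this point. This point is 74 mm above the bench. The timer under it is a fixed white drum, 84 mm across (92 mm at its black rubber foot) and 45 mm high; a thin steel shaft joins drum and blade, leaving 16 mm free below the blade
- key (a joint): turn of the key in rad: 0 run down, 2.6 fully wound (hard stop). Grows as the key is turned clockwise seen from above. Turning it takes 0.09 to 0.15 N m against a spring; it stays where it is when let go, so it can be regrasped
- lamp_mid (a point): cordless lamp, point at its centre, 50 mm above its underside. z up, x along the long side of its head. Black head with ribbed sides 76 x 50 mm and 34 mm high at the bottom, flat underside that shines down; above it an orange upright handle 34 mm (x) by 22 mm (y), from 34 mm to 100 mm above the underside. 0.15 to 0.31 kg. It stands loose on a cork pad 112 x 86 mm, 12 mm high; the timer and this pad may swap places
- green_top (a point): centre of the top face of the green tile, 22 mm above the bench: tile 76 mm (x) by 50 mm (y), 4 mm thick, on a fixed aluminium block 96 x 70 mm, 18 mm high; z up
- amber_top (a point): centre of the top face of the amber tile on a block just like the green one (not the target)
- blue_top (a point): centre of the top face of the blue tile on a block just like the green one (not the target)
- shield_top (a point): middle of the top edge of the dark upright light shield, a fixed plate 340 mm long (its x, roughly away from the robot), 6 mm thick (its y), 130 mm high, standing between the lamp and timer on the robot's left and the tiles on its right
- lamp: the same lamp, origin at the centre of its underside; axes as lamp_mid
- green: the green tile's block, origin at the centre of its underside on the bench; axes as green_top
- amber: the amber tile's block, origin likewise
- blue: the blue tile's block, origin likewise
- shield: the light shield, origin at the middle of its foot on the bench; two flat feet 30 x 50 mm, 6 mm high
- vial: bystander: small clear bottle with blue cap, 36 mm across, 70 mm tall, origin under its centre
- amberjar: bystander: small amber jar with white cap, 32 mm across, 60 mm tall, origin under its centre
- jar: bystander: white jar with red cap, 56 mm across, 90 mm tall, origin under its centre
- carton: bystander: cardboard box 70 x 100 mm, 45 mm high, origin under its centre
- driver: bystander: screwdriver with blue handle lying on the bench, along its x
- dish: bystander: clear round dish 90 mm across, 16 mm high, origin under its centre
Mind the look-alikes: they are no part of the job. What is shaped like the lamp but turquoise or yellow is not meant. Leave any pink look-alike of the green alone.

How it is judged:
On the way, in this order (a step that is already met when the one before it is completed fails the run):
1. the timer is fully wound (value of joint key above 2.35 rad), for 0.1 s.
2. the lamp is over the shield, its underside above the top edge (z of lamp_mid in the frame of shield_top above 0.05 m and y of lamp_mid in the frame of shield_top between -0.05 and 0.05 m and x of lamp_mid in the frame of shield_top between -0.2 and 0.2 m), for 0.02 s.
At the end, for the whole second after the job is handed in: The key is wound past 2.35 rad and the lamp hangs from the gripper alone: underside 4 to 20 mm above the green tile, within 10 mm of its centre, long sides within 8 degrees of the tile's (either way round), within 7 degrees of upright, still, not touching the tile (horizontal distance between lamp_mid and green_top below 0.01 m and z of lamp_mid in the frame of green_top between 0.054 and 0.07 m and angle between the x axis of lamp_mid and the x axis of green_top, either way round below 0.14 rad and angle between lamp_mid's own z axis and vertical below 0.12 rad and linear speed of lamp below 0.02 m/s and contact force between lamp and the fingers above 1 N and contact force between lamp and green below 0.2 N and value of joint key above 2.35 rad); the arm keeps its last pose, push and grip.
It fails at once if a tile or its block is touched (contact force between any of green, amber, blue and anything else above 0.5 N).
It fails at once if the shield is touched (contact force between shield and anything else above 1 N).
It fails at once if a bystander is moved by more than 15 mm (distance of any of vial, amberjar, jar, carton, driver, dish from where it was at the start of the episode above 0.015 m).
It also fails if it takes over 67 s, if anything falls off the work surface, if the arm or the gripper's body presses on something with over 40 N, if the wrist force passes 120 N, or if a joint passes its speed limit or range.

## Working session

There is one attempt and no reset: what is moved stays moved. The work goes in short steps, Python scripts to look and compute and a tool call to move; the robot and the scene stay as the last step left them, time stands still between calls to the robot, and variables do not carry over. Pictures are saved under pics/ and viewed, about 8 in all and at most 12, crops included, and the job is handed in when it is done.

Besides the shell and the picture viewer there is one more tool, called after "Call:" as a command line: name --argument value ..., lists and objects as JSON in quotes. jog_arm: Moves the arm, as the interface text tells. Its arguments: {"type":"object","properties":{"motion":{"type":"array"},"grip_force":{"type":"number"}},"required":["motion"]}

```bash
mkdir -p pics; cat > h.py <<'E'
import numpy as np, cv2
from plant import env
def grab(n):
    f=env.grab_frame(n); return f
def save(f,p,crop=None,scale=1):
    im=f["img"][:,:,::-1]
    if crop: im=im[crop[1]:crop[3],crop[0]:crop[2]]
    if scale!=1: im=cv2.resize(im,None,fx=scale,fy=scale,interpolation=cv2.INTER_CUBIC)
    cv2.imwrite("pics/"+p,im)
def px2w(f,uv,z):
    n=cv2.undistortPoints(np.array(uv,float).reshape(-1,1,2),np.array(f["intrinsics"]),np.array(f["D"])).reshape(-1,2)
    T=np.array(f["world_to_cam"]);R=T[:3,:3];c=-R.T@T[:3,3]
    d=np.c_[n,np.ones(len(n))]@R
    z=np.broadcast_to(z,len(n))
    return c+d*((z-c[2])/d[:,2])[:,None]
def w2px(f,P):
    T=np.array(f["world_to_cam"])
    return cv2.projectPoints(np.array(P,float).reshape(-1,3),cv2.Rodrigues(T[:3,:3])[0],T[:3,3],np.array(f["intrinsics"]),np.array(f["D"]))[0].reshape(-1,2)
E
python3 - <<'E'
from h import *
for n in("top","scene"):
    f=grab(n); save(f,n+"0.png",scale=1.42); np.save(n+"0.npy",f,allow_pickle=True)
    T=np.array(f["world_to_cam"]);print(n,-T[:3,:3].T@T[:3,3],T[2,:3])
print(env.read_state())
E
```

```text
top [ 0.36992137 -0.03230275  1.31955361] [ 0.13253889  0.00663696 -0.99115558]
scene [1.38993411 0.17903242 0.85896429] [-0.74487602 -0.15311182 -0.64939702]
{'time': 0.1, 'joint_positions': array([ 1.21991433e+00,  3.59417175e-01,  1.51132553e+00, -6.16801752e-06,
        1.27253640e+00, -1.15089317e-01]), 'joint_vel': array([-0.00104687, -0.00134472, -0.00251231,  0.00231529,  0.00213404,
       -0.0006842 ]), 'joint_torque': array([ 1.76287653e-03, -5.16359460e+01, -2.71412247e+01,  6.79462496e-02,
        2.77043885e-02, -9.01179931e-06]), 'tcp_pos': array([0.13995046, 0.5827924 , 0.22190258]), 'tcp_rot': array([-3.14140484e+00,  1.67597805e-03,  1.33500563e+00]), 'wrist_force': array([-0.87213987,  0.85114586, -1.34000786]), 'ft_torque': array([ 0.03966613, -0.07444241,  0.04215176]), 'gripper_width': 0.08768489014584702}
```

View pics/top0.png

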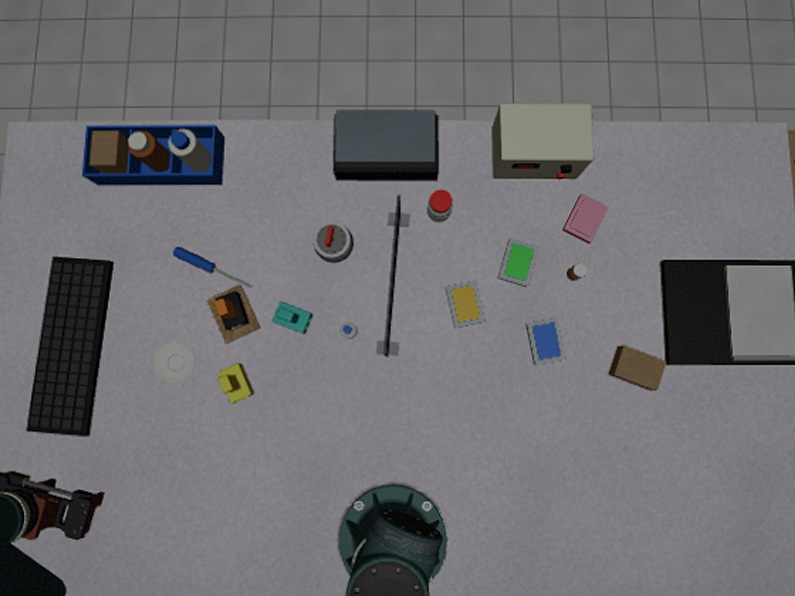

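View pics/scene0.png

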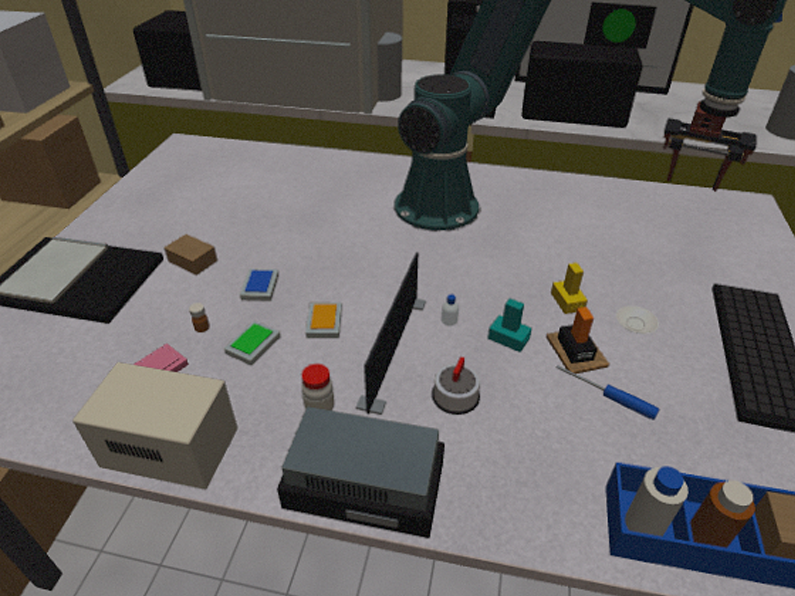

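```bash
cat >> h.py <<'E'
from scipy.optimize import differential_evolution as DE, minimize
S=4
def mask(f,fn,uv,r):
    im=cv2.resize(f["img"],None,fx=S,fy=S,interpolation=cv2.INTER_LINEAR).astype(int)
    m=fn(im[...,0],im[...,1],im[...,2]); k=np.zeros_like(m); u,v=[int(S*a) for a in uv]
    k[max(0,v-S*r):v+S*r,max(0,u-S*r):u+S*r]=1; return m&k.astype(bool)
def fitbox(fs,ms,dim,z0,x0,span=.03,yaw0=None):
    c=np.array([[a,b,d] for a in(-.5,.5) for b in(-.5,.5) for d in(0,1)])*dim
    def cost(p):
        P=c@np.array([[np.cos(p[2]),np.sin(p[2]),0],[-np.sin(p[2]),np.cos(p[2]),0],[0,0,1]])+[p[0],p[1],z0]
        t=0
        for f,m in zip(fs,ms):
            q=(w2px(f,P)+.5)*S-.5
            h=cv2.convexHull(np.round(q*16).astype(np.int32))
            k=np.zeros(m.shape,np.uint8);cv2.fillConvexPoly(k,h,1,shift=4);k=k>0
            t+=1-(k&m).sum()/max(1,(k|m).sum())
        return t
    yb=(-1.6,1.6) if yaw0 is None else (yaw0-.6,yaw0+.6)
    r=DE(cost,[(x0[0]-span,x0[0]+span),(x0[1]-span,x0[1]+span),yb],popsize=12,maxiter=40,seed=1,polish=False)
    return r.x,r.fun
red=lambda r,g,b:(r>90)&(g<.42*r)&(b<.42*r)
orange=lambda r,g,b:(r>70)&(g>.3*r)&(g<.7*r)&(b<.35*r)
green=lambda r,g,b:(g>90)&(r<.6*g)&(b<.6*g)
E
cat > m.py <<'E'
from h import *
T=np.load("top0.npy",allow_pickle=True).item();C=np.load("scene0.npy",allow_pickle=True).item()
s=1/1.42
for name,fn,dim,z0,ut,us,r in [("key",red,(.044,.010,.026),.061,(330,236),(459,370),14),("lamp",orange,(.034,.022,.066),.046,(226,308),(583,326),17),("green",green,(.076,.05,.001),.021,(519,261),(253,342),25)]:
    ut=np.array(ut)*s;us=np.array(us)*s
    mt,mc=mask(T,fn,ut,r),mask(C,fn,us,r)
    x0=px2w(T,[ut],z0+dim[2]/2)[0]
    for fs,ms in(([T],[mt]),([C],[mc]),([T,C],[mt,mc])):
        p,c=fitbox(fs,ms,dim,z0,x0[:2]); print(name,mt.sum()//16,mc.sum()//16,x0[:2].round(4),p.round(4),round(c,3))
pts=px2w(T,np.array([[399,197],[387,355]])*s,.13);print("shield ends",pts)
for n,uv,z in [("vial",(348,330),.07),("turq",(292,316),.05),("jar",(440,200),.09),("amberj",(577,270),.06),("drvtip",(251,286),.01),("amber",(465,303),.022),("blue",(546,341),.022),("drvend",(177,251),.01),("ylw",(236,384),.03)]:
    print(n,px2w(T,[np.array(uv)*s],z)[0].round(3))
E
python3 m.py
```

```text
key 36 41 [0.6593 0.1406] [ 0.6593  0.1435 -0.0421] 0.495
key 36 41 [0.6593 0.1406] [ 0.6492  0.1411 -0.0693] 0.568
key 36 41 [0.6593 0.1406] [ 0.6612  0.142  -0.065 ] 1.1
lamp 87 240 [0.4985 0.3624] [0.5007 0.3716 0.7694] 0.487
lamp 87 240 [0.4985 0.3624] [0.4957 0.3639 0.0614] 0.163
lamp 87 240 [0.4985 0.3624] [0.4983 0.3637 0.0437] 0.703
green 334 311 [ 0.6144 -0.2846] [ 0.6144 -0.2841 -0.3142] 0.087
green 334 311 [ 0.6144 -0.2846] [ 0.6139 -0.2844 -0.2972] 0.052
green 334 311 [ 0.6144 -0.2846] [ 0.6139 -0.284  -0.2766] 0.141
shield ends [[ 0.73131332 -0.01198357  0.13      ]
 [ 0.39772244  0.01083343  0.13      ]]
vial [0.453 0.098 0.07 ]
turq [0.484 0.224 0.05 ]
jar [ 0.737 -0.101  0.09 ]
amberj [ 0.587 -0.405  0.06 ]
drvtip [0.557 0.329 0.01 ]
amber [ 0.518 -0.16   0.022]
blue [ 0.433 -0.341  0.022]
drvend [0.638 0.505 0.01 ]
ylw [0.335 0.348 0.03 ]
```

```bash
python3 - <<'E'
from h import *
T=np.load("top0.npy",allow_pickle=True).item();C=np.load("scene0.npy",allow_pickle=True).item()
t=[]
for f,u,v in((T,233,168),(C,322,262),(T,163,219),(C,408,238)):
    a=f["img"][v-22:v+22,u-28:u+28,::-1]; t.append(cv2.resize(a,(392,300),interpolation=cv2.INTER_NEAREST))
cv2.imwrite("pics/crops0.png",np.vstack([np.hstack(t[:2]),np.hstack(t[2:])]))
print(T["img"][160:174,228:238].tolist()[::2][3],)
for y in range(158,178):print([tuple(T["img"][y,x]) and "%d,%d,%d"%tuple(T["img"][y,x]) for x in range(229,237)])
E
```

```text
[[80, 77, 74], [66, 67, 64], [118, 41, 36], [139, 34, 30], [126, 29, 25], [77, 2, 3], [62, 52, 49], [80, 77, 73], [81, 79, 75], [80, 77, 75]]
['124,127,132', '108,111,113', '97,97,99', '98,88,88', '93,82,80', '88,85,84', '93,94,94', '106,106,109']
['84,83,81', '74,75,70', '84,50,47', '123,23,20', '122,28,23', '88,60,57', '67,65,62', '64,61,59']
['79,76,73', '73,76,73', '114,50,46', '136,27,22', '135,26,22', '90,29,26', '59,56,54', '76,74,71']
['80,79,75', '65,65,63', '113,39,35', '137,27,21', '132,28,27', '80,8,7', '65,65,62', '80,79,75']
['78,78,75', '80,66,63', '123,42,39', '140,33,29', '120,21,16', '72,4,4', '69,66,62', '81,78,75']
['79,80,75', '83,52,50', '125,29,24', '141,35,32', '104,19,18', '57,13,12', '72,67,64', '82,79,75']
['78,79,76', '100,53,49', '131,30,26', '138,32,27', '91,19,14', '47,22,21', '75,70,66', '80,77,74']
['75,77,74', '117,51,48', '139,31,28', '136,31,27', '86,12,11', '59,48,47', '78,75,71', '81,79,76']
['66,67,64', '118,41,36', '139,34,30', '126,29,25', '77,2,3', '62,52,49', '80,77,73', '81,79,75']
['83,68,65', '126,44,41', '141,34,30', '110,23,19', '61,8,7
[... 314 characters left out ...]
81,78,76', '81,77,73']
['120,43,40', '137,33,29', '120,25,23', '76,11,7', '65,53,52', '80,75,72', '81,79,75', '81,78,75']
['78,50,48', '85,10,5', '70,0,0', '55,17,15', '73,68,65', '83,81,77', '81,79,74', '80,79,73']
['72,65,61', '58,41,38', '50,28,26', '56,34,33', '75,69,66', '81,79,75', '81,78,75', '82,79,75']
['82,80,76', '83,82,78', '75,71,67', '80,77,73', '82,81,76', '81,79,75', '82,78,76', '83,79,75']
['83,80,76', '80,77,74', '81,78,75', '78,76,73', '82,78,75', '83,80,77', '83,80,76', '82,79,76']
['78,76,72', '69,67,64', '77,74,72', '81,78,75', '81,78,75', '80,77,74', '76,73,70', '79,75,72']
['75,72,71', '67,65,63', '76,73,70', '80,76,73', '82,79,74', '73,69,67', '51,49,46', '73,70,68']
```

View pics/crops0.png

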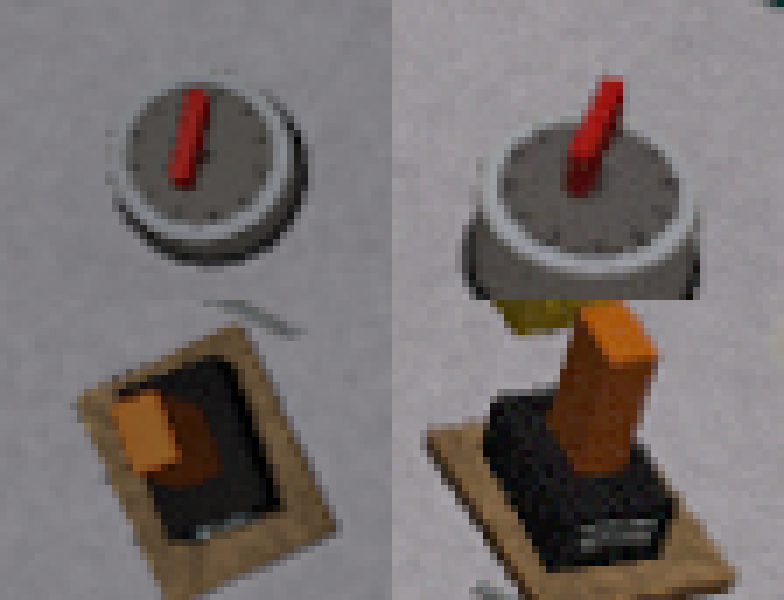

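```bash
cat >> h.py <<'E'
red=lambda r,g,b:(r-g>28)&(r>1.75*g)&(abs(g-b)<25)
orange=lambda r,g,b:(r>45)&(r-b>30)&(b<.42*r)&(g<.68*r)
E
sed -i 's/(226,308)/(231,312)/;s/,17),/,24),/;s/,14),/,17),/' m.py; python3 m.py | grep -E "key|lamp"
python3 - <<'E'
from h import *
T=np.load("top0.npy",allow_pickle=True).item()
# cork pad yaw & timer ring
im=T["img"].astype(int);s=1/1.42
sub=T["img"][195:245,140:190].astype(int)
r,g,b=sub[...,0],sub[...,1],sub[...,2]
fg=(((r-b)>18)|(r+g+b<120)).astype(np.uint8)
n,l,st,ce=cv2.connectedComponentsWithStats(fg); k=1+st[1:,4].argmax()
ys,xs=np.where(l==k); rc=cv2.minAreaRect(np.c_[xs+140,ys+195].astype(np.float32)); 
w=px2w(T,cv2.boxPoints(rc),.006);print(w[:,:2].round(4),w.mean(0)); d=np.diff(w,axis=0);print(np.hypot(d[:,0],d[:,1]),np.arctan2(d[:,1],d[:,0]))
E
```

```text
key 55 77 [0.6593 0.1406] [ 0.6599  0.1434 -0.11  ] 0.241
key 55 77 [0.6593 0.1406] [ 0.657   0.1412 -0.1129] 0.233
key 55 77 [0.6593 0.1406] [ 0.661   0.1421 -0.1376] 0.526
lamp 155 266 [0.4898 0.3511] [0.4987 0.3657 0.4986] 0.113
lamp 155 266 [0.4898 0.3511] [0.4974 0.3633 0.1036] 0.108
lamp 155 266 [0.4898 0.3511] [0.499  0.3644 0.1917] 0.283
[[0.5265 0.4343]
 [0.563  0.3563]
 [0.4618 0.3062]
 [0.4259 0.3835]] [0.49428322 0.37007002 0.006     ]
[0.08616942 0.11292026 0.08524761] [-1.13322954 -2.6821768   2.00557695]
```

Call:
jog_arm --motion '[[-1,[-1.92,3.8,0],0],[-1,[-1.92,3.8,0],0],[-1,[-1.92,3.8,0],0],[-1,[-1.92,3.8,0],0],[-1,[-1.92,3.8,0],0],[-1,[-1.92,3.8,0],0],[-1,[-1.92,3.8,0],0],[-1,[-1.92,3.8,0],0],[-1,[-1.92,3.8,0],0],[-1,[-1.92,3.8,0],0],[-1,[-1.92,3.8,0],0],[-1,[-1.92,3.8,0],0],[-1,[-1.92,3.8,0],0],[-1,[-1.92,3.8,0],0],[-1,[0,0,0],-6.6],[-1,[0,0,0],0]]' --grip_force 30

```text
time: 1.7
tcp_pos: [0.6097, 0.1803, 0.2145]
tcp_rot: [-3.134, 0.006, 1.456]
wrist_force: [-1.5, -0.1, -0.5]
gripper_width: 0.0879
```

```bash
cat >> h.py <<'E'
def go(x,y,z,yaw):
    s=env.read_state();p=s["tcp_pos"];a=s["tcp_rot"][2]
    R=cv2.Rodrigues(np.array([0,0,1.])*a)[0]@np.diag([1,-1,-1])
    d=(np.array([x,y,z])-p)@R*100
    t=-np.degrees((yaw-a+np.pi)%(2*np.pi)-np.pi)
    print("t",round(s["time"],2),"p",p.round(4),"rot",s["tcp_rot"].round(3),"F",s["wrist_force"].round(1),"w",round(s["gripper_width"],4),"cm",d.round(2),"turn",round(t,1),"j6",s["joint_positions"][5].round(2))
E
python3 -c "
from h import *
go(.66,.1425,.12,1.45)"
```

```text
t 1.7 p [0.6097 0.1803 0.2145] rot [-3.134  0.006  1.456] F [-1.5 -0.1 -0.5] w 0.0879 cm [-3.18  5.43  9.45] turn 0.3 j6 -1.27
```

Call:
jog_arm --motion '[[-1,[-1.6,2.8,3],0.3],[-1,[-1.6,2.7,3],0],[-1,[0,0,2.5],0],[-1,[0,0,0],0]]'

```text
time: 2.1
tcp_pos: [0.6605, 0.1424, 0.1274]
tcp_rot: [-3.135, 0.005, 1.442]
wrist_force: [-1.4, 0.6, -0.5]
gripper_width: 0.0876
```

```bash
python3 -c "
from h import *
go(.66,.1425,.055,1.45)
t=grab('top');c=grab('scene')
a=[cv2.resize(f['img'][v-40:v+40,u-50:u+50,::-1],(400,320),interpolation=cv2.INTER_CUBIC) for f,u,v in((t,233,160),(c,322,250))]
cv2.imwrite('pics/key1.png',np.hstack(a))"
```

```text
t 2.1 p [0.6605 0.1424 0.1274] rot [-3.135  0.005  1.442] F [-1.4  0.6 -0.5] w 0.0876 cm [-0.   -0.05  7.24] turn -0.5 j6 -1.33
```

View pics/key1.png

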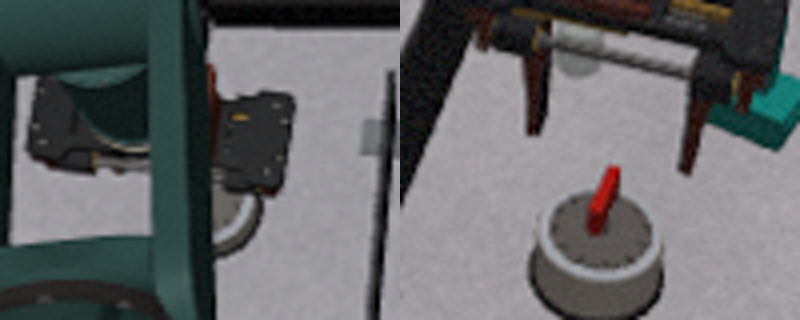

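The picture shows the fingers astride the red key (about 605,205 in the right half). I'll go down and close.

Call:
jog_arm --motion '[[-1,[0,0,3],0],[-1,[0,0,3],0],[-1,[0,0,1.5],0],[-1,[0,0,0],0],[1,[0,0,0],0],[1,[0,0,0],0],[1,[0,0,0],0],[1,[0,0,0],0],[1,[0,0,0],0],[1,[0,0,0],0],[1,[0,0,0],0],[1,[0,0,0],0],[1,[0,0,0],0],[1,[0,0,0],0]]'

```text
time: 3.6
tcp_pos: [0.6704, 0.1411, 0.0706]
tcp_rot: [3.12, 0.01, 1.446]
wrist_force: [-1.5, -16.0, 4.0]
gripper_width: 0.0112
```

```bash
python3 -c "
from h import *
go(.66,.1425,.055,1.45);print(env.read_state()['ft_torque'])"
```

```text
t 3.6 p [0.6704 0.1411 0.0706] rot [3.12  0.01  1.446] F [ -1.5 -16.    4. ] w 0.0112 cm [ 0.01 -1.05  1.56] turn -0.2 j6 -1.32
[-2.65012457  0.3566555   0.01745798]
```

Call:
jog_arm --motion '[[-0.6,[0,0,0],0],[-0.6,[0,0,0],0],[-0.6,[0,0,0],0],[-0.6,[0,0,0],0]]'

```text
time: 4.0
tcp_pos: [0.6702, 0.1404, 0.0702]
tcp_rot: [3.121, 0.01, 1.445]
wrist_force: [-0.4, -0.7, 0.1]
gripper_width: 0.0401
```

```bash
python3 -c "
from h import *
go(.66,.1405,.055,1.45)
c=grab('scene');save(c,'key2.png',(262,200,382,290),5)
T=np.load('top0.npy',allow_pickle=True).item();C=np.load('scene0.npy',allow_pickle=True).item()
# drum foot/white ring centre check from scene0: ring top z=.045
"
```

```text
t 4.0 p [0.6702 0.1404 0.0702] rot [3.121 0.01  1.445] F [-0.4 -0.7  0.1] w 0.0401 cm [-0.12 -1.01  1.52] turn -0.3 j6 -1.32
```

View pics/key2.png

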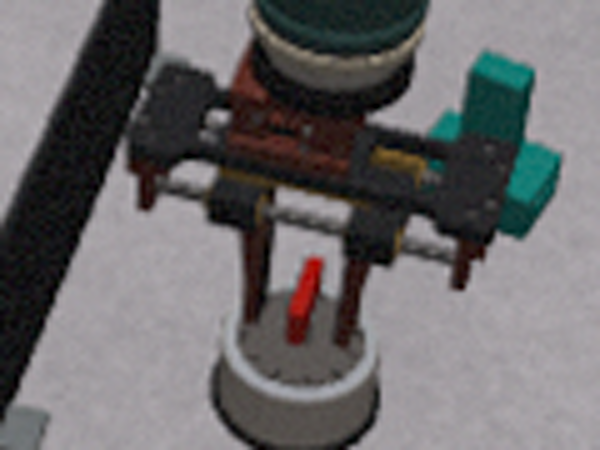

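Key sits between the open fingers (about 305,300). TCP is 1 cm off along the blade and 1.5 cm high; correcting.

Call:
jog_arm --motion '[[-0.6,[-0.1,-1.0,0],0],[-0.6,[0,0,0.8],0],[-0.6,[0,0,0],0]]'

```text
time: 4.35
tcp_pos: [0.659, 0.1414, 0.0614]
tcp_rot: [3.121, 0.009, 1.446]
wrist_force: [0.2, 0.6, -0.6]
gripper_width: 0.0674
```

```bash
python3 -c "
from h import *
go(.66,.1405,.055,1.45);print(env.read_state()['joint_vel'].round(4))"
```

```text
t 4.35 p [0.659  0.1414 0.0614] rot [3.121 0.009 1.446] F [ 0.2  0.6 -0.6] w 0.0674 cm [-0.08  0.11  0.64] turn -0.2 j6 -1.32
[ 0.007  -0.0211  0.0069  0.0024  0.014  -0.0006]
```

Call:
jog_arm --motion '[[-0.6,[-0.05,0.1,0.5],0],[-0.6,[0,0,0],0],[1,[0,0,0],0],[1,[0,0,0],0],[1,[0,0,0],0],[1,[0,0,0],0],[1,[0,0,0],0],[1,[0,0,0],0],[1,[0,0,0],0],[1,[0,0,0],0],[1,[0,0,0],0]]'

```text
time: 5.45
tcp_pos: [0.6606, 0.141, 0.0558]
tcp_rot: [3.121, 0.009, 1.446]
wrist_force: [-0.7, -0.6, -0.3]
gripper_width: 0.0107
```

```bash
python3 -c "
from h import *
go(.66,.1405,.055,1.45);print(env.read_state()['ft_torque'].round(3))"
```

```text
t 5.45 p [0.6606 0.141  0.0558] rot [3.121 0.009 1.446] F [-0.7 -0.6 -0.3] w 0.0107 cm [-0.06 -0.05  0.08] turn -0.2 j6 -1.32
[-0.038 -0.002 -0.025]
```

Clean grip. Turning clockwise (+ about tool z), checking on the way.

Call:
jog_arm --motion '[[1,[0,0,0],6],[1,[0,0,0],6],[1,[0,0,0],6],[1,[0,0,0],6],[1,[0,0,0],6],[1,[0,0,0],0]]'

```text
time: 6.05
tcp_pos: [0.6603, 0.1402, 0.0559]
tcp_rot: [3.119, -0.001, 0.904]
wrist_force: [1.1, 0.2, -0.4]
gripper_width: 0.0105
```

```bash
python3 -c "
from h import *
go(.6606,.141,.0558,-1.154);print(env.read_state()['ft_torque'].round(3))"
```

```text
t 6.05 p [0.6603 0.1402 0.0559] rot [ 3.119e+00 -1.000e-03  9.040e-01] F [ 1.1  0.2 -0.4] w 0.0105 cm [ 0.08 -0.02  0.01] turn 117.9 j6 -0.78
[0.027 0.089 0.044]
```

Call:
jog_arm --motion '[[1,[0,0,0],6],[1,[0,0,0],6],[1,[0,0,0],6],[1,[0,0,0],6],[1,[0,0,0],6],[1,[0,0,0],6],[1,[0,0,0],6],[1,[0,0,0],6],[1,[0,0,0],6],[1,[0,0,0],6],[1,[0,0,0],6],[1,[0,0,0],0]]'

```text
time: 7.25
tcp_pos: [0.6586, 0.1397, 0.0559]
tcp_rot: [3.131, -0.018, -0.252]
wrist_force: [0.3, 0.2, -0.1]
gripper_width: 0.0106
```

```bash
python3 -c "
from h import *
go(.6606,.141,.0558,-1.154);print(env.read_state()['ft_torque'].round(3))"
```

```text
t 7.25 p [0.6586 0.1397 0.0559] rot [ 3.131 -0.018 -0.252] F [ 0.3  0.2 -0.1] w 0.0106 cm [ 0.16 -0.18  0.01] turn 51.7 j6 0.38
[-0.056  0.206  0.13 ]
```

Call:
jog_arm --motion '[[1,[0,-0.1,0],6],[1,[0,0,0],6],[1,[0,0,0],6],[1,[0,0,0],6],[1,[0,0,0],6],[1,[0,0,0],6],[1,[0,0,0],6],[1,[0,0,0],6],[1,[0,0,0],0]]'

```text
time: 8.15
tcp_pos: [0.6586, 0.1404, 0.056]
tcp_rot: [-3.137, -0.022, -1.071]
wrist_force: [-0.5, -1.1, 0.4]
gripper_width: 0.0139
```

```bash
python3 -c "
from h import *
go(.6606,.141,.0558,-1.154);print(env.read_state()['ft_torque'].round(3))"
```

```text
t 8.15 p [0.6586 0.1404 0.056 ] rot [-3.137 -0.022 -1.071] F [-0.5 -1.1  0.4] w 0.0139 cm [ 0.04 -0.21  0.02] turn 4.8 j6 1.2
[-0.08   0.388  0.927]
```

Moment about z jumped to 0.93 N m and the jaws widened: hard stop. Releasing and lifting.

Call:
jog_arm --motion '[[-1,[0,0,0],0],[-1,[0,0,0],0],[-1,[0,0,0],0],[-1,[0,0,0],0],[-1,[0,0,0],0],[-1,[0,0,0],0],[-1,[0,0,-3],0],[-1,[0,0,-4],0],[-1,[0,0,-4],0],[-1,[0,0,-4],0],[-1,[0,0,-4],0]]'

```text
time: 9.25
tcp_pos: [0.6508, 0.1426, 0.2438]
tcp_rot: [3.13, -0.014, -1.058]
wrist_force: [0.1, 0.0, 0.4]
gripper_width: 0.0878
```

```bash
python3 -c "
from h import *
go(.4985,.3645,.25,-1.15)
c=grab('scene');np.save('scene1.npy',c,allow_pickle=True)
us=np.array((459,370))/1.42
m=mask(c,red,us,17)
print(fitbox([c],[m],(.044,.010,.026),.061,(.658,.1405),.005),m.sum()//16)
C=np.load('scene0.npy',allow_pickle=True).item()
print(fitbox([C],[mask(C,red,us,17)],(.044,.010,.026),.061,(.658,.1405),.005))
save(c,'key3.png',(262,180,462,300),4)
"
```

```text
t 9.25 p [0.6508 0.1426 0.2438] rot [ 3.13  -0.014 -1.058] F [0.1 0.  0.4] w 0.0878 cm [-26.81   2.38  -0.62] turn 5.3 j6 1.18
(array([0.65877372, 0.14200769, 0.60377849]), np.float64(0.2284694332887104)) 108
(array([ 0.65670006,  0.14115479, -0.11172722]), np.float64(0.23325062034739452))
```

View pics/key3.png

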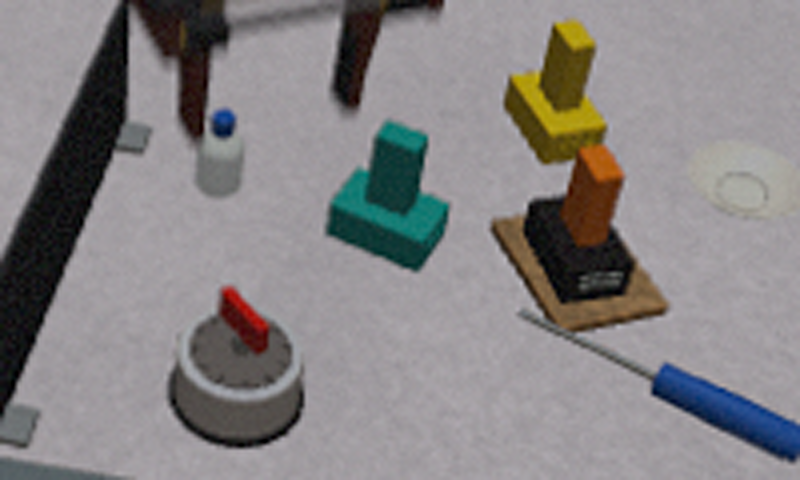

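Key now points the other way (about 245,320), fitted turn 2.43 rad by vision: past 2.35 but with thin margin, so I regrasp and press on to the stop.

Call:
jog_arm --motion '[[-1,[0.5,-0.7,4],-1.5],[-1,[0,0,5],0],[-1,[0,0,3],0],[-1,[0,0,0],0]]'

```text
time: 9.7
tcp_pos: [0.6712, 0.1413, 0.1375]
tcp_rot: [-3.126, -0.026, -1.03]
wrist_force: [-0.4, -1.2, -0.0]
gripper_width: 0.0878
```

```bash
python3 -c "
from h import *
go(.6595,.1405,.056,-1.03)"
```

```text
t 9.7 p [0.6712 0.1413 0.1375] rot [-3.126 -0.026 -1.03 ] F [-0.4 -1.2 -0. ] w 0.0878 cm [-0.54  1.05  8.15] turn 0.0 j6 1.15
```

Call:
jog_arm --motion '[[-1,[-0.5,1.0,2],0],[-1,[0,0,2],0],[-1,[0,0,2],0],[-1,[0,0,0],0]]'

```text
time: 10.1
tcp_pos: [0.6638, 0.1399, 0.08]
tcp_rot: [-3.122, -0.028, -1.029]
wrist_force: [-0.7, 0.5, -1.1]
gripper_width: 0.088
```

```bash
python3 -c "
from h import *
go(.6595,.1405,.056,-1.03)"
```

```text
t 10.1 p [0.6638 0.1399 0.08  ] rot [-3.122 -0.028 -1.029] F [-0.7  0.5 -1.1] w 0.088 cm [-0.27  0.34  2.4 ] turn 0.0 j6 1.16
```

Call:
jog_arm --motion '[[-1,[-0.25,0.3,1.2],0],[-1,[-0.05,0.1,1.0],0],[-1,[-0.05,0.1,0],0],[-1,[0,0,0],0],[1,[0,0,0],0],[1,[0,0,0],0],[1,[0,0,0],0],[1,[0,0,0],0],[1,[0,0,0],0],[1,[0,0,0],0],[1,[0,0,0],0],[1,[0,0,0],0],[1,[0,0,0],0],[1,[0,0,0],0]]' --grip_force 40

```text
time: 11.5
tcp_pos: [0.6613, 0.1429, 0.0629]
tcp_rot: [-3.114, -0.027, -1.03]
wrist_force: [-2.5, 5.1, 1.8]
gripper_width: 0.013
```

```bash
python3 -c "
from h import *
go(.6595,.1405,.056,-1.03);print(env.read_state()['ft_torque'].round(3))"
```

```text
t 11.5 p [0.6613 0.1429 0.0629] rot [-3.114 -0.027 -1.03 ] F [-2.5  5.1  1.8] w 0.013 cm [0.11 0.28 0.69] turn 0.0 j6 1.16
[1.047 0.65  0.624]
```

Call:
jog_arm --motion '[[1,[0,0,0],5],[1,[0,0,0],5],[1,[0,0,0],0],[1,[0,0,0],0]]'

```text
time: 11.9
tcp_pos: [0.6613, 0.1429, 0.063]
tcp_rot: [-3.11, -0.025, -1.197]
wrist_force: [0.0, 0.8, 0.2]
gripper_width: 0.0156
```

```bash
python3 -c "
from h import *
go(.6595,.1405,.056,-1.03);print(env.read_state()['ft_torque'].round(3))"
```

```text
t 11.9 p [0.6613 0.1429 0.063 ] rot [-3.11  -0.025 -1.197] F [0.  0.8 0.2] w 0.0156 cm [0.16 0.25 0.7 ] turn -9.6 j6 1.33
[0.099 0.349 1.498]
```

Torque climbs to 1.5 N m with the key not following: it is at the hard stop. Release, lift, head for the lamp.

Call:
jog_arm --motion '[[-1,[0,0,0],0],[-1,[0,0,0],0],[-1,[0,0,0],0],[-1,[0,0,0],0],[-1,[0,0,0],0],[-1,[0,0,0],0],[-1,[0,0,-3],0],[-1,[0,0,-4],0],[-1,[0,0,-4],0],[-1,[0,0,-4],0],[-1,[0,0,-4],0]]'

```text
time: 13.0
tcp_pos: [0.6489, 0.144, 0.2506]
tcp_rot: [-3.126, -0.019, -1.2]
wrist_force: [-0.4, -0.1, -0.5]
gripper_width: 0.0877
```

```bash
python3 -c "
from h import *
c=grab('scene')
m=mask(c,red,np.array((459,370))/1.42,17)
print(fitbox([c],[m],(.044,.010,.026),.061,(.658,.1405),.005))
T=np.load('top0.npy',allow_pickle=True).item()
# lamp: joint fit of handle(orange) and head+handle (orange|black) in both views
dk=lambda r,g,b:((r+g+b)<125)|orange(r,g,b)
fs=[T,c]; uv=[np.array((231,312))/1.42,np.array((410,238))]
mo=[mask(f,orange,u,24) for f,u in zip(fs,uv)]
ml=[mask(f,dk,u,30) for f,u in zip(fs,uv)]
out=[]
for i in range(2):
    n,l,st,_=cv2.connectedComponentsWithStats(ml[i].astype(np.uint8)); ml[i]=l==1+st[1:,4].argmax(); print(ml[i].sum()//16)
def box(d,z0,p):
    k=np.array([[a,b,e] for a in(-.5,.5) for b in(-.5,.5) for e in(0,1)])*d
    C,S_=np.cos(p[2]),np.sin(p[2]);return k@np.array([[C,S_,0],[-S_,C,0],[0,0,1]])+[p[0],p[1],z0]
def ras(f,P,sh):
    k=np.zeros(sh,np.uint8);cv2.fillConvexPoly(k,cv2.convexHull(np.round(((w2px(f,P)+.5)*S-.5)*16).astype(np.int32)),1,shift=4);return k>0
def cost(p,idx):
    t=0
    for i in idx:
        h=ras(fs[i],box((.034,.022,.066),.046,p),ml[i].shape);b=h|ras(fs[i],box((.076,.05,.034),.012,p),ml[i].shape)
        t+=2-(h&mo[i]).sum()/(h|mo[i]).sum()-(b&ml[i]).sum()/(b|ml[i]).sum()
    return t
for idx in([0],[1],[0,1]):
    r=DE(cost,[(.48,.52),(.34,.39),(-.3,1)],args=(idx,),popsize=12,maxiter=40,seed=1,polish=False);print(idx,r.x.round(4),r.fun)
go(r.x[0],r.x[1],.2,r.x[2]-np.pi/2)
"
```

```text
(array([0.65882372, 0.14200046, 0.60496509]), np.float64(0.23080357142857144))
430
619
[0] [0.4993 0.3652 0.4413] 0.23330215797854903
[1] [0.4977 0.3635 0.1786] 0.30734688694151857
[0, 1] [0.4989 0.3645 0.2835] 0.6148618746962545
t 13.05 p [0.6526 0.1447 0.2588] rot [-3.115 -0.022 -1.2  ] F [ 2.  -0.1  3.4] w 0.0879 cm [-26.06   6.36   5.88] turn 5.0 j6 1.33
```

Call:
jog_arm --motion '[[-1,[-3.6,0.9,0.3],5],[-1,[-3.5,0.6,0.3],0],[-1,[-3.5,0.6,0.3],0],[-1,[-3.5,0.6,0.3],0],[-1,[-3.5,0.6,0.3],0],[-1,[-3.5,0.6,0.3],0],[-1,[-2.5,0.3,0.3],0],[-1,[0,0,0],0]]'

```text
time: 13.85
tcp_pos: [0.5454, 0.3647, 0.2356]
tcp_rot: [-3.1, -0.02, -1.296]
wrist_force: [0.1, -0.4, 0.0]
gripper_width: 0.0881
```

```bash
python3 -c "
from h import *
go(.499,.3645,.13,-1.29)"
```

```text
t 13.85 p [0.5454 0.3647 0.2356] rot [-3.1   -0.02  -1.296] F [ 0.1 -0.4  0. ] w 0.0881 cm [-1.24  4.47 10.56] turn -0.3 j6 1.8
```

Call:
jog_arm --motion '[[-1,[-0.6,2.2,2],0],[-1,[-0.6,2.2,2],0],[-1,[0,0,2],0],[-1,[0,0,2],0],[-1,[0,0,2],0],[-1,[0,0,0],0]]'

```text
time: 14.45
tcp_pos: [0.5058, 0.3604, 0.1316]
tcp_rot: [-3.096, -0.022, -1.295]
wrist_force: [0.0, -0.2, 0.6]
gripper_width: 0.0877
```

```bash
python3 -c "
from h import *
go(.499,.3645,.063,-1.29)"
```

```text
t 14.45 p [0.5058 0.3604 0.1316] rot [-3.096 -0.022 -1.295] F [ 0.  -0.2  0.6] w 0.0877 cm [-0.58  0.55  6.86] turn -0.3 j6 1.84
```

Call:
jog_arm --motion '[[-1,[-0.6,0.6,0],0],[-1,[0,0.1,1.5],0],[-1,[0,0.1,1.5],0],[-1,[0,0.1,1.5],0],[-1,[0,0.1,1.5],0],[-1,[0,0,0],0]]'

```text
time: 15.05
tcp_pos: [0.5013, 0.3645, 0.0768]
tcp_rot: [-3.086, -0.019, -1.298]
wrist_force: [-0.1, 0.2, -0.4]
gripper_width: 0.0879
```

```bash
python3 -c "
from h import *
go(.499,.3645,.063,-1.29)
c=grab('scene');save(c,'lamp1.png',(340,170,460,260),5)"
```

```text
t 15.05 p [0.5013 0.3645 0.0768] rot [-3.086 -0.019 -1.298] F [-0.1  0.2 -0.4] w 0.0879 cm [-0.06  0.22  1.38] turn -0.5 j6 1.86
```

View pics/lamp1.png

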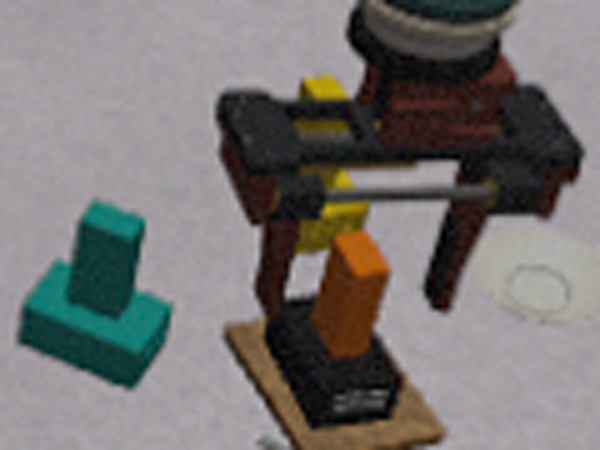

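Handle (about 350,295) stands between the fingers. Down a bit, then close.

Call:
jog_arm --motion '[[-1,[0,0.2,0.6],0],[-1,[0,0.05,0.5],0],[-1,[0,0,0],0],[1,[0,0,0],0],[1,[0,0,0],0],[1,[0,0,0],0],[1,[0,0,0],0],[1,[0,0,0],0],[1,[0,0,0],0],[1,[0,0,0],0],[1,[0,0,0],0],[1,[0,0,0],0],[1,[0,0,0],0]]' --grip_force 30

```text
time: 16.4
tcp_pos: [0.5028, 0.3661, 0.0707]
tcp_rot: [-3.077, -0.017, -1.298]
wrist_force: [0.1, 0.2, 0.8]
gripper_width: 0.0219
```

```bash
python3 -c "
from h import *
go(.499,.3645,.063,-1.29)"
```

```text
t 16.4 p [0.5028 0.3661 0.0707] rot [-3.077 -0.017 -1.298] F [0.1 0.2 0.8] w 0.0219 cm [0.05 0.41 0.77] turn -0.5 j6 1.86
```

Call:
jog_arm --motion '[[1,[0,0,-1],0],[1,[0,0,-2],0],[1,[0,0,-3],0],[1,[0,0,-3],0],[1,[0,0,-3],0],[1,[0,0,-3],0],[1,[0,0,-3],0],[1,[0,0,-2],0],[1,[0,0,0],0]]'

```text
time: 17.3
tcp_pos: [0.4862, 0.3643, 0.2803]
tcp_rot: [-3.082, -0.018, -1.298]
wrist_force: [1.0, -0.1, -1.9]
gripper_width: 0.022
```

```bash
python3 -c "
from h import *
go(.56,.0,.26,-1.29)"
```

```text
t 17.3 p [0.4862 0.3643 0.2803] rot [-3.082 -0.018 -1.298] F [ 1.  -0.1 -1.9] w 0.022 cm [37.08  2.71  2.03] turn -0.5 j6 1.86
```

Call:
jog_arm --motion '[[1,[2,0.15,0],0],[1,[3,0.2,0],0],[1,[3,0.2,0],0],[1,[3,0.2,0],0],[1,[3,0.2,0],0],[1,[3,0.2,0],0],[1,[3,0.2,0],0],[1,[3,0.2,0],0],[1,[3,0.2,0],0],[1,[2,0.2,0],0],[1,[1,0,0],0],[1,[0,0,0],0]]'

```text
time: 18.5
tcp_pos: [0.539, 0.0683, 0.2713]
tcp_rot: [-3.101, -0.015, -1.295]
wrist_force: [-0.2, -0.5, -0.8]
gripper_width: 0.0217
```

```bash
python3 -c "
from h import *
go(.614,-.284,.2,-1.855)"
```

```text
t 18.5 p [0.539  0.0683 0.2713] rot [-3.101 -0.015 -1.295] F [-0.2 -0.5 -0.8] w 0.0217 cm [35.95  2.37  7.13] turn 32.1 j6 1.3
```

Call:
jog_arm --motion '[[1,[2,0.2,0],0],[1,[3,0.2,0],0],[1,[3,0.2,0],0],[1,[3,0.2,0],0],[1,[3,0.2,0],0],[1,[3,0.2,0],0],[1,[3,0.2,0],0],[1,[3,0.2,0],0],[1,[3,0.2,0],0],[1,[3,0.2,0],0],[1,[3,0.2,0],0],[1,[2,0.2,0],0],[1,[1,0,0],0],[1,[0,0,0],6],[1,[0,0,0],6],[1,[0,0,0],6],[1,[0,0,0],6],[1,[0,0,0],6],[1,[0,0,0],2],[1,[0,0,0],0]]'

```text
time: 20.5
tcp_pos: [0.6151, -0.2598, 0.263]
tcp_rot: [-3.118, 0.025, -1.857]
wrist_force: [1.4, -0.0, -1.3]
gripper_width: 0.0218
```

```bash
python3 -c "
from h import *
go(.614,-.284,.17,-1.855)"
```

```text
t 20.5 p [ 0.6151 -0.2598  0.263 ] rot [-3.118  0.025 -1.857] F [ 1.4 -0.  -1.3] w 0.0218 cm [ 2.35 -0.58  9.3 ] turn -0.1 j6 1.33
```

Call:
jog_arm --motion '[[1,[1.2,-0.3,1],0],[1,[1.1,-0.2,2],0],[1,[0,0,2],0],[1,[0,0.1,2],0],[1,[0,0.1,2],0],[1,[0,0,1],0],[1,[0,0,0],0],[1,[0,0,0],0]]'

```text
time: 21.3
tcp_pos: [0.6145, -0.2827, 0.1556]
tcp_rot: [-3.119, 0.025, -1.847]
wrist_force: [1.5, 0.1, -1.2]
gripper_width: 0.0217
```

```bash
cat > lm.py <<'E'
from h import *
c=grab('scene');t=grab('top')
s=env.read_state();p=s["tcp_pos"];zu=p[2]-.0587
u=w2px(c,[[p[0],p[1],zu+.06]])[0]
dk=lambda r,g,b:((r+g+b)<125)|orange(r,g,b)
print("underside z",zu.round(4),"px",u,w2px(t,[[p[0],p[1],zu+.06]])[0])
m=mask(c,orange,u,24)
print(m.sum()//16)
def box(d,z0,p):
    k=np.array([[a,b,e] for a in(-.5,.5) for b in(-.5,.5) for e in(0,1)])*d
    C,S_=np.cos(p[2]),np.sin(p[2]);return k@np.array([[C,S_,0],[-S_,C,0],[0,0,1]])+[p[0],p[1],z0]
im=cv2.resize(c["img"][:,:,::-1],None,fx=S,fy=S,interpolation=cv2.INTER_CUBIC).copy()
q=[p[0],p[1],s["tcp_rot"][2]+np.pi/2]
P=box((.076,.05,.034),zu,q);G=box((.076,.05,.001),.021,[.614,-.2842,-.285])
H=box((.034,.022,.066),zu+.034,q)
for B,col in((P,(255,255,0)),(G,(255,0,255)),(H,(255,255,255))):
    w=np.round((w2px(c,B)+.5)*S-.5).astype(int)
    for i in range(8):
        for j in range(i):
            if bin(i^j).count("1")==1: cv2.line(im,tuple(map(int,w[i])),tuple(map(int,w[j])),col,1)
U,V=int(u[0]*S),int(u[1]*S+60);cv2.imwrite("pics/"+__import__("sys").argv[1],im[V-240:V+240,U-300:U+300])
go(.614,-.284,.093,-1.855)
E
python3 lm.py lm1.png
```

```text
underside z 0.0976 px [169.40497636 201.78011411] [373.75174933 175.01051231]
201
t 21.4 p [ 0.6149 -0.2828  0.1563] rot [-3.118  0.025 -1.847] F [ 0.1  0.6 -1.4] w 0.0217 cm [0.14 0.05 6.33] turn 0.4 j6 1.29
```

View pics/lm1.png

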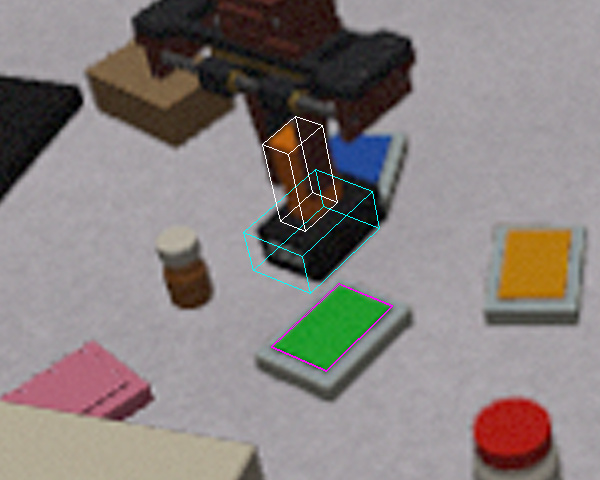

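```bash
cat > lm.py <<'E'
from h import *
from scipy.spatial.transform import Rotation as Ro
import sys
E=lambda r:Ro.from_euler("xyz",r)
Rg=E([-3.077,-.017,-1.298]);tg=np.array([.5028,.3661,.0707])
L0=np.array([.499,.3648,.062]);YL=-1.298+np.pi/2
rel=Rg.inv().apply(L0-tg); Rl=Rg.inv()*E([0,0,YL])
c=grab('scene');s=env.read_state();R=E(s["tcp_rot"]);p=s["tcp_pos"]
mid=p+R.apply(rel);RL=R*Rl
def box(d,z0):
    k=np.array([[a,b,e] for a in(-.5,.5) for b in(-.5,.5) for e in(0,1)])*d; k[:,2]+=z0-.05; return k
hd,hn=box((.076,.05,.034),0),box((.034,.022,.066),.034)
u=w2px(c,[mid])[0]
mo=mask(c,orange,u,24)
dk=mask(c,lambda r,g,b:((r+g+b)<125)|orange(r,g,b),u+[0,0],26)
print("mid",mid.round(4),"up",RL.as_matrix()[:,2].round(3),"tilt",np.arccos(RL.as_matrix()[2,2]).round(3),"yaw",RL.as_euler("xyz")[2].round(3))
im=cv2.resize(c["img"][:,:,::-1],None,fx=S,fy=S,interpolation=cv2.INTER_CUBIC).copy()
G=np.array(box((.076,.05,.001),.05))@E([0,0,-.285]).as_matrix().T+[.614,-.284,.021]
low=(mid+RL.apply(hd))[:,2].min();print("lowest corner z",low.round(4),"(tile .022)","in tile frame z",(mid[2]-.022).round(4),"horiz err",(mid[:2]-[.614,-.284]).round(4))
for B,col in((mid+RL.apply(hd),(255,255,0)),(G,(255,0,255)),(mid+RL.apply(hn),(255,255,255))):
    w=np.round((w2px(c,B)+.5)*S-.5).astype(int)
    for i in range(8):
        for j in range(i):
            if bin(i^j).count("1")==1: cv2.line(im,tuple(map(int,w[i])),tuple(map(int,w[j])),col,1)
U,V=int(u[0]*S),int(u[1]*S);cv2.imwrite("pics/"+sys.argv[1],cv2.resize(im[V-130:V+150,U-180:U+180],None,fx=2,fy=2))
d=np.array([.614,-.284,.0855])-mid;print("cm tool",(R.inv().apply(d)*100).round(2),"t",s["time"],"F",s["wrist_force"].round(1),"rot",s["tcp_rot"].round(3),"tcp",p.round(4))
E
python3 lm.py lm2.png
```

```text
mid [ 0.6109 -0.2815  0.1481] up [ 0.027 -0.051  0.998] tilt 0.058 yaw -0.276
lowest corner z 0.0956 (tile .022) in tile frame z 0.1261 horiz err [-0.0031  0.0025]
cm tool [ 0.31 -0.21  6.26] t 21.45 F [-0.5  0.1 -1.3] rot [-3.117  0.024 -1.847] tcp [ 0.6151 -0.2828  0.1566]
```

View pics/lm2.png

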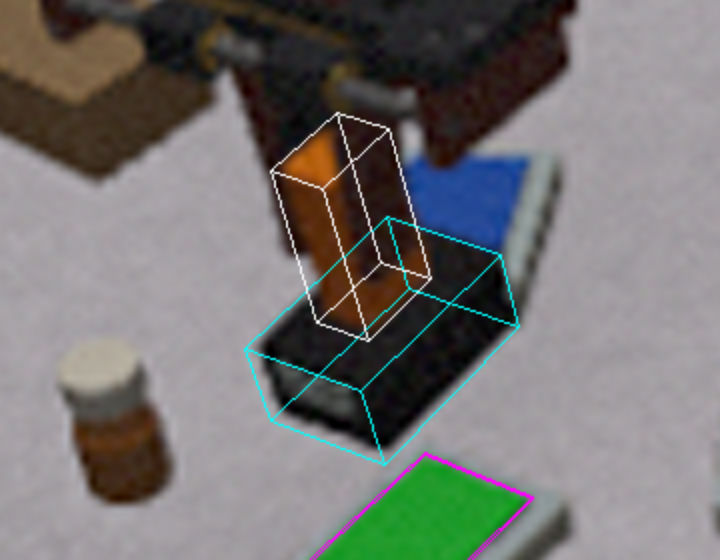

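Call:
jog_arm --motion '[[1,[0.2,-0.2,1],0.5],[1,[0.1,-0.2,1.5],0],[1,[0,0,1.5],0],[1,[0,0,0.7],0],[1,[0,0,0],0],[1,[0,0,0],0]]'

```text
time: 22.05
tcp_pos: [0.6216, -0.2874, 0.1077]
tcp_rot: [-3.113, 0.023, -1.857]
wrist_force: [-0.1, 0.3, -1.3]
gripper_width: 0.0216
```

```bash
python3 lm.py lm3.png
```

```text
mid [ 0.6175 -0.286   0.0992] up [ 0.023 -0.049  0.999] tilt 0.054 yaw -0.285
lowest corner z 0.0469 (tile .022) in tile frame z 0.0772 horiz err [ 0.0035 -0.002 ]
cm tool [-0.07  0.43  1.36] t 22.1 F [-0.3  0.9 -1.6] rot [-3.113  0.023 -1.857] tcp [ 0.6216 -0.2874  0.1078]
```

Call:
jog_arm --motion '[[1,[-0.15,0.15,0.6],0],[1,[0,0.05,0.5],0],[1,[0,0,0.3],0],[1,[0,0,0],0],[1,[0,0,0],0]]'

```text
time: 22.6
tcp_pos: [0.6213, -0.2854, 0.0941]
tcp_rot: [-3.111, 0.023, -1.856]
wrist_force: [0.7, -0.1, -1.9]
gripper_width: 0.0221
```

```bash
python3 lm.py lm4.png
```

```text
mid [ 0.6172 -0.2841  0.0855] up [ 0.021 -0.048  0.999] tilt 0.052 yaw -0.285
lowest corner z 0.0333 (tile .022) in tile frame z 0.0635 horiz err [ 0.0032 -0.0001]
cm tool [ 0.09  0.31 -0.01] t 22.65 F [-0.2 -0.3 -1.5] rot [-3.111  0.023 -1.856] tcp [ 0.6213 -0.2854  0.0941]
```

View pics/lm4.png

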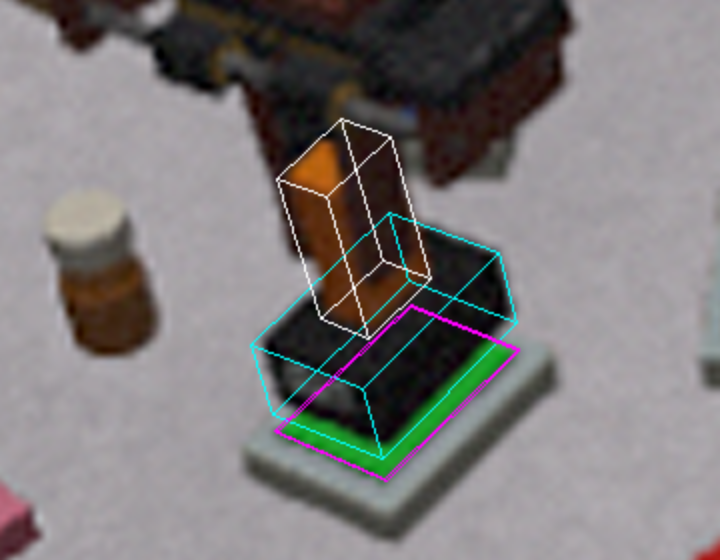

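```bash
python3 -c "
from h import *
t=grab('top');c=grab('scene')
a=w2px(t,[[.616,-.284,.06]])[0].astype(int);b=w2px(c,[[.616,-.284,.05]])[0].astype(int)
f=lambda F,q:cv2.resize(F['img'][q[1]-28:q[1]+28,q[0]-20:q[0]+20,::-1],None,fx=10,fy=10,interpolation=cv2.INTER_CUBIC)
print(a,b);cv2.imwrite('pics/fin.png',np.hstack([f(t,a),f(c,b)]))
np.save('sf.npy',c,allow_pickle=True)"
```

```text
[367 181] [175 231]
```

View pics/fin.png

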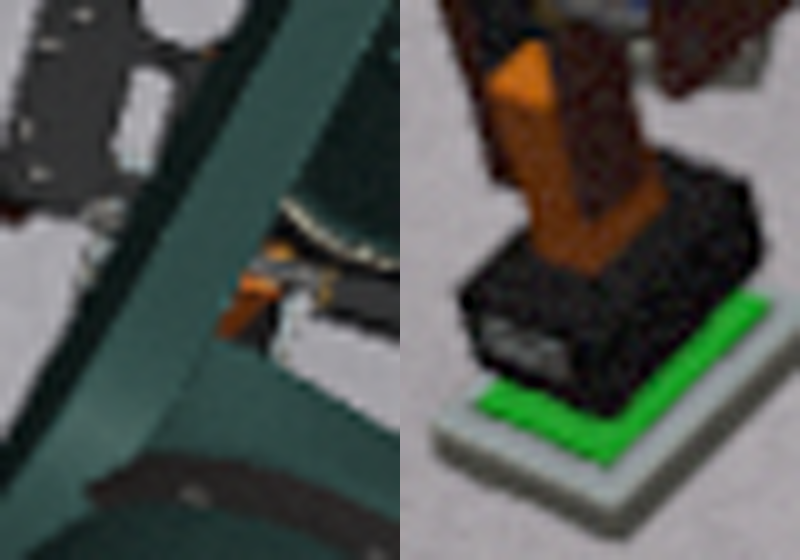

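```bash
cat > fit.py <<'E'
from h import *
from scipy.spatial.transform import Rotation as Ro
from scipy.optimize import least_squares
c=np.load('sf.npy',allow_pickle=True).item()
a,b=.038,.025;h,k=.017,.011
M=[[a,b,-.05],[a,-b,-.05],[-a,b,-.05],[a,-b,-.016],[a,b,-.016],[-a,b,-.016],[h,b*0+k,.05],[h,-k,.05],[h,k,-.016],[h,-k,-.016],[-h,k,-.016]]
Q=np.array([(612,415),(480,360),(762,255),(462,293),(592,340),(748,185),(553,110),(490,82),(598,275),(535,245),(665,195)],float)
Q=(Q-[400,0]+.5)/10-.5+[155,203]
tile=(np.array([(607,465),(475,405),(772,297)],float)-[400,0]+.5)/10-.5+[155,203]
G=Ro.from_euler("z",-.285).apply([[a,b,0],[a,-b,0],[-a,b,0]])+[.614,-.284,.022]
print("tile resid px",(tile-w2px(c,G)).round(2).tolist())
bias=(tile-w2px(c,G)).mean(0)
p0=np.array([.6172,-.2841,.0855,0,0,-.285])
up=(.021,-.048);p0[3]=.048;p0[4]=.021
R=lambda p:Ro.from_euler("z",p[5]).as_matrix()
def model(p): return w2px(c,(Ro.from_rotvec([p[3],p[4],0])*Ro.from_euler("z",p[5])).apply(M)+p[:3])
for sz in(.001,.003,.01):
    for bb in(0,bias):
        sig=np.array([.004,.004,sz,.02,.02,.05])
        r=least_squares(lambda p:np.r_[(model(p)-Q+bb).ravel()/.5,(p-p0)/sig],p0)
        print(sz,r.x.round(4),"rms px",np.sqrt(((model(r.x)-Q+bb)**2).mean()).round(2),"cost0",np.sqrt(((model(p0)-Q)**2).mean()).round(2))
E
python3 fit.py
```

```text
tile resid px [[-0.22, 0.06], [0.36, 0.09], [-0.26, -0.34]]
0.001 [ 0.6121 -0.2838  0.0852  0.0097  0.0365 -0.2553] rms px 0.71 cost0 1.32
0.001 [ 0.6123 -0.2836  0.0852  0.0097  0.0365 -0.2553] rms px 0.71 cost0 1.32
0.003 [ 0.6108 -0.2846  0.0838  0.0102  0.036  -0.2557] rms px 0.7 cost0 1.32
0.003 [ 0.6109 -0.2845  0.0837  0.0103  0.036  -0.2558] rms px 0.7 cost0 1.32
0.01 [ 0.6093 -0.2855  0.0822  0.0109  0.0355 -0.2563] rms px 0.69 cost0 1.32
0.01 [ 0.6093 -0.2854  0.082   0.011   0.0354 -0.2564] rms px 0.69 cost0 1.32
```

Visual fit and kinematics agree within tolerance. Relative to the tile, the lamp is at x between −2.5 and +3 mm, y about 0, height 62–63 mm, yaw error at most 0.03 and tilt about 0.05. Handing in.

```bash
python3 -c "
from h import *
s=env.read_state();print(s['joint_vel'].round(4),s['tcp_pos'].round(4),s['gripper_width'])
print(env.finish_job())"
```

```text
[-0.0015 -0.0021 -0.0004 -0.0003 -0.0018 -0.0006] [ 0.6214 -0.2855  0.0942] 0.022060231522258528
the job is handed in; nothing more can be done
None
```

I wound the timer to its hard stop, carried the lamp over the shield, and handed in with it held about 1 cm above the green tile. The run took about 23 s of the 67 s, and no verdict was reported.

**Key:** I turned it in several moves. On the last push the torque rose to 1.5 N m and the key did not follow, so it was at the stop. The camera fit gave only about 2.43 rad of turn from the start angle. The skew of the blade in the jaws suggested about 2.34. Both fall short of 2.6 rad, so either the key did not start at zero or the fits are slightly off. I relied on the stop torque.

**First grasp on the key:** it came down about 1 cm off along the blade and 1.5 cm too high. I released and regrasped before turning.

**Lamp over the green tile, last checks:**

| Check | Arm readings | Camera fit | Limit |
|---|---|---|---|
| Offset from tile centre | +3 mm in x, 0 in y | −2 to −5 mm in x, within 1.5 mm in y | 10 mm |
| Lamp centre above tile | 63.5 mm | 60–63 mm | 54–70 mm |
| Squareness error | about 0 rad | 0.03 rad | 0.14 rad |
| Tilt | 0.052 rad | about 0.04 rad | 0.12 rad |

The two methods disagree by 5–8 mm in x, but both are inside the limit. The arm was still, the jaws were at 22.1 mm on the 22 mm handle, and I saw no contact with the tiles or shield. I did not re-measure the bystanders at the end.

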